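# Hold the toy boxcar over the returns scanner

### The arm

A 6-joint arm with a two-finger parallel gripper is mounted at the origin on the work surface. World frame = base frame: x ahead of the robot, y to its left, z up, the work surface at z = 0. Lengths are in mm, angles in rad, forces in N, time in s.
With the tool pointing down it reaches from about 300 to 775 mm from the base axis. Payload 14.6 kg.
Tool frame: the origin (TCP) lies midway between the tips of the shut fingers; the grasp point (between the pads) lies 19 mm behind it; x points along the fingers, z is the direction in which the jaws open and shut, and the axes are right-handed (so a half turn about x gives the same grasp; the last joint's range is limited). The gripper opens to 94 mm and grips with 3 to 60 N. Pads are 16 mm wide; open, the fingers measure 119 mm over their backs; the gripper's body (75 mm by 177 mm) begins 78 mm behind the grasp point.
Start: joints at [1.119, 0.3, 1.521, -0, 1.321, -0.067], TCP at [206.452, 509.771, 205.446] pointing down, gripper open.
Joint ranges: [-3.03, 3.03], [-0.79, 2.21], [0.23, 2.52], [-1.04, 4.18], [0, 3.07], [-2.55, 2.55]. Speed limits (rad/s): [2.22, 2.22, 2.57, 3.14, 3.14, 3.14].

### API

Orientations are given as [roll, pitch, yaw] about the fixed x, y, z axes, in that order (R = Rz(yaw) Ry(pitch) Rx(roll)).
In Python, from cell import * gives the robot as it stands.
- The arm moves only by the tool play_rows, never from a script. Its argument "motion" is one flat list of numbers, 7 for each row, row after row: the turn, a rotation vector about the tool's x, y, z in rad, then the shift along the tool's x, y, z in m, then the closure, from -1 (fully open) to 1 (shut), so that 0 is half open. In form: [rx, ry, rz, x, y, z, fingers, rx, ry, rz, x, y, z, fingers, ...]. A call has 1 to 20 rows; each row shifts and turns the pose as measured when the row begins, along the tool's axes as they then stand; what a row does not reach is not made up. A row lasts 1/10 s, in which the tool goes at most 50 mm and 8.59 degrees, less where a joint would pass 70% of its speed; a pose out of reach is approached as far as the arm can. A call with a gripper value outside its range is refused whole. The fingers move at their own pace and stop on an object; "newtons" is the grip in N (left out, the last holds). Time passes only in rows, so rows that do not move let the fingers close. It gives the time, the measured TCP pose, the force and the opening at its end, in the units of the state.
- read_state(): the state, without advancing time (a new reading comes with each control period).
- camera(name): name is "scene" or "top"; returns (picture, depth): 420x560x3 uint8, blue, green, red; 420x560 float32, mm along the optical axis (not along the pixel's ray), 0 where there is no reading.
- camera_params(name): a dict with "fx", "fy", "cx", "cy" (pixels), "k1" (the pictures are not rectified: a ray, as slopes to the right and down, at radius r is drawn at 1 + k1 r^2 times it, then the intrinsics apply), "T" (4x4, takes a point from camera to world coordinates). Camera axes: x right, y down, z forward; pixel columns grow to the right and rows downward; lengths in mm; the calibration is good to about 2 mm. A picture is of the moment at which its call begins. camera_params takes no time and is no camera call.
- sign_off(): hands the job in, once; it reports no verdict.
Trained networks look in the newest picture that a camera, given by its name, has taken for a name from the list of things; names that differ only in an ending like _2 or _b are one class to them, and where a whole thing is asked for, a point or a joint stands for the part that bears it (a point fixed in the world has none). Each returns a list of dicts, best first, with "conf" (0 to 1); they miss things now and then, are a little off and sometimes report something else, mostly with a low value. They report only what shows in the picture. A call takes as long as a camera call. They do not tell look-alikes from the thing itself.
- masks_of(camera, name): "region" (420x560 bool, what is visible of it).
- place_of(camera, name): "at" ([x, y, z] in mm, in the coordinates of the camera as it stood for that picture, good to about 4 mm: a listed point, or the origin of a listed thing).
The state is a dict: "clock": time; "joints": joint angles; "qd": joint speeds; "effort": joint torques, N m; "eef_pos": TCP position; "eef_rot": TCP orientation; "wrist_force": force on the tool from outside, world axes, zero at the start; "moment": the same for the moment, N m; "finger_gap": finger opening in mm.
Only numpy, scipy, OpenCV 4.12 (cv2) and the standard library are available. Lean on these libraries where they do the work, as an engineer would, in place of code of your own. Each camera call takes 0.05 s, during which the arm holds its last target.

### The job

Pick up the covered toy train car (the box-shaped one with the flat roof, not the tank car) from the steel ledge, lift it over the closed gate and the steel plate at the ledge's end, and bring it over the flat scanner on the other side. Finish still holding it in the gripper, at rest, wheels down, centred over the glass window with its length along the window's long side, and hovering with the wheels about 2 cm above the glass. Never touch the scanner with anything, do not push the gate, and leave all the other things where they are.

Things in the scene. Friction and masses are not known exactly. Their poses are not given: they have to be found in the camera images.
- boxcar_mid (a point): centre (half-way up) of the covered toy train car to pick: red wooden box with flat light-wood roof, 110 mm long (x; couplers add 7 mm at each end), 44 mm wide (y), 60 mm high (z up), ends alike, about 160 g. Wheel undersides are 30 mm below this point; its flat sides, 44 mm apart, reach from 10 mm below to 30 mm above it. It stands across the ledge among the other small things, in any order.
- scanner: flat label scanner, fixed on the scan deck: grey case with bare metal top, 200 mm (x) by 125 mm (y) by 45 mm high; origin at the centre of its underside.
- window (a point): centre of the scanner's glass window, on the flat top surface of the scanner. The window, dark, edged by a thin grey frame, flush with the metal, is 150 mm long (x axis) by 76 mm wide (y axis); z up.
- gate (a joint): swing angle of the yellow plastic gate across the rollers, rad: 0 = shut (its rest, pressed there by a light spring); grows as it is pushed away from the ledge side.
- gate_top (a point): middle of the gate's upper edge, 185 mm above the table. The gate is 280 mm long, 10 mm thick; at 0 it stands in one upright plane with the end plate. The hinge post between gate and plate, 22 mm thick, is 195 mm high.
- plate_top (a point): middle of the upper edge of the upright steel end plate that closes off the ledge's end (160 mm long, 6 mm thick, upper edge 190 mm above the table). Its axes: x along the plate, towards the gate; y from the ledge side to the scanner side; z up. The ledge lies on the -y side, the scanner on the +y side.
- ledge_top (a point): middle of the ledge's top surface, 70 mm above the table; the ledge is 160 mm wide (x) and 720 mm long (y), and the rollers, about as high, lie beyond it. The scan deck under the scanner is 60 mm above the table.
- tankcar_mid (a point): centre of the toy tank car (leave alone): red lying barrel with a small dome on a chassis, 100 mm long (x), 38 mm wide, about 60 mm high; on the ledge.
- shaker: white ceramic salt shaker, 44 mm across, 82 mm high; origin at its underside; on the ledge (leave alone).
- wrench: black steel adjustable wrench lying flat across the ledge, 135 mm long (x), 32 mm wide, 10 mm high; origin near its middle, underside (leave alone).
- lunchbox: blue plastic lunchbox, 122 by 167 mm (y), 83 mm high with handle; origin at its underside; at the ledge's other end (leave alone).
- carton_big: cardboard carton on the rollers, 190 by 250 (y) by 50 mm high; origin at its underside (leave alone).
- tape: roll of tape lying on the scan deck, 96 mm across, 46 mm high; origin at its underside (leave alone).
Mind the look-alikes: they are no part of the job. What is shaped like the part that bears boxcar_mid but blue, orange or yellow is not meant.

How it is judged (in metres and radians):
On the way:
1. the covered car crosses the plane of the gate and end plate above their upper edges (height (world z) of boxcar_mid above 0.215 m and y of boxcar_mid in the frame of plate_top between -0.05 and 0.05 m), for 0.02 s.
At the end, for the whole second after the job is handed in: Only the fingers hold the covered car, at rest, wheels down and lengthwise within 9 deg, centred on the window within 18 mm along and 15 mm across, wheels 8 to 36 mm above the glass; gate shut (0.06 rad); every other thing within 30 mm of its start (x of boxcar_mid in the frame of window between -0.018 and 0.018 m and y of boxcar_mid in the frame of window between -0.015 and 0.015 m and z of boxcar_mid in the frame of window between 0.038 and 0.066 m and angle between the x axis of boxcar_mid and the x axis of window, either way round below 0.16 rad and angle between boxcar_mid's own z axis and vertical below 0.16 rad and linear speed of boxcar below 0.02 m/s and angular speed of boxcar below 0.15 rad/s and contact force between boxcar and the fingers above 1 N and contact force between boxcar and scanner below 0.1 N and contact force between boxcar and conveyor below 0.1 N and contact force between boxcar and tankcar below 0.1 N and contact force between boxcar and shaker below 0.1 N and contact force between boxcar and wrench below 0.1 N and contact force between boxcar and lunchbox below 0.1 N and contact force between boxcar and carton_big below 0.1 N and contact force between boxcar and tape below 0.1 N and value of joint gate below 0.06 rad and distance of each of tankcar_mid, shaker, wrench, lunchbox, carton_big, tape from where it was at the start of the episode below 0.03 m); the arm keeps its last pose, push and grip.
It fails at once if the scanner is touched by anything (contact force between scanner and anything else above 0.5 N).
It fails at once if the gate is pushed open by more than 0.06 rad (value of joint gate above 0.06 rad).
It fails at once if any other thing is shifted by more than 30 mm (distance of any of tankcar_mid, shaker, wrench, lunchbox, carton_big, tape from where it was at the start of the episode above 0.03 m).
It fails at once if any other thing is tipped by more than 0.3 rad (angle between any of tankcar_mid, shaker, wrench, lunchbox, carton_big, tape's own z axis and vertical above 0.3 rad).
It also fails if it takes over 40 s, if anything falls off the work surface, if the arm or the gripper's body presses on something with over 40 N, if the wrist force passes 120 N, or if a joint passes its speed limit or range.

## Working session

There is one attempt and no reset: what is moved stays moved. The work goes in short steps, Python scripts to look and compute and a tool call to move; the robot and the scene stay as the last step left them, time stands still between calls to the robot, and variables do not carry over. Pictures are saved under pics/ and viewed, and the job is handed in when it is done.

Besides the shell and the picture viewer there is one more tool, called after ">>>" by a JSON object that holds its "fn" and its "kwargs". play_rows: Moves the arm, as the interface text tells. Its arguments: {"type":"object","properties":{"motion":{"type":"array","items":{"type":"number"}},"newtons":{"type":"number"}},"required":["motion"]}

```bash
ls; mkdir -p pics; cat > h.py <<'E'
from cell import *
import numpy as np, cv2
from scipy.spatial.transform import Rotation as Ro
def toworld(cam,p):
    T=np.array(camera_params(cam)["T"]); return (T@np.append(p,1))[:3]
def pix2world(cam,u,v,d):
    c=camera_params(cam); K=np.array([[c["fx"],0,c["cx"]],[0,c["fy"],c["cy"]],[0,0,1]])
    u=np.atleast_1d(u).astype(float);v=np.atleast_1d(v).astype(float)
    n=cv2.undistortPoints(np.stack([u,v],1).reshape(-1,1,2),K,np.array([c["k1"],0,0,0,0.])).reshape(-1,2)
    P=np.c_[n*np.reshape(d,(-1,1)),np.reshape(d,-1)]
    T=np.array(c["T"]); return P@T[:3,:3].T+T[:3,3]
E
python3 - <<'E'
from h import *
for c in("scene","top"):
    im,d=camera(c); cv2.imwrite(f"pics/{c}0.png",im); np.save(f"{c}0.npy",d)
    p=camera_params(c); print(c,p["fx"],p["k1"],np.round(p["T"],2).tolist())
    for n in("boxcar_mid","scanner","window","gate_top","plate_top","ledge_top","tankcar_mid","shaker","wrench","lunchbox","carton_big","tape"):
        print(n,[(round(r["conf"],2),toworld(c,r["at"]).round().tolist()) for r in place_of(c,n)[:4]])
print(read_state())
E
```

```text
pics
scene 417.6384641140017 -0.03964297318275421 [[0.32, 0.68, -0.66, 1193.21], [0.95, -0.24, 0.21, -347.93], [-0.02, -0.69, -0.72, 876.22], [0.0, 0.0, 0.0, 1.0]]
boxcar_mid [(0.6, [287.0, -174.0, 28.0]), (0.57, [487.0, -239.0, 96.0]), (0.56, [286.0, -377.0, 27.0]), (0.55, [296.0, 165.0, 36.0])]
scanner [(0.95, [504.0, 359.0, 61.0])]
window [(0.91, [503.0, 361.0, 107.0]), (0.46, [472.0, -528.0, 74.0]), (0.25, [745.0, 195.0, 59.0])]
gate_top [(0.93, [732.0, 80.0, 186.0])]
plate_top [(0.69, [483.0, -34.0, 97.0]), (0.67, [494.0, 89.0, 193.0])]
ledge_top [(0.68, [479.0, -272.0, 71.0]), (0.41, [471.0, -527.0, 73.0])]
tankcar_mid [(0.75, [488.0, -33.0, 99.0])]
shaker [(0.93, [486.0, -141.0, 69.0])]
wrench [(0.78, [484.0, -352.0, 71.0]), (0.7, [483.0, -34.0, 96.0]), (0.55, [717.0, -197.0, 69.0]), (0.52, [503.0, 362.0, 106.0])]
lunchbox [(0.61, [468.0, -529.0, 75.0])]
carton_big [(0.8, [718.0, -194.0, 71.0]), (0.25, [492.0, 90.0, 189.0])]
tape [(0.79, [743.0, 196.0, 62.0])]
top 532.2684419918077 -0.03845414677440455 [[-0.02, -0.99, 0.17, 326.9], [-1.0, 0.02, -0.02, -101.24], [0.01, -0.17, -
[... 612 characters left out ...]
ape [(0.59, [740.0, 196.0, 60.0])]
{'clock': 1.3, 'joints': array([ 1.11938457e+00,  2.99906100e-01,  1.52097881e+00, -1.32060043e-05,
        1.32067519e+00, -6.66309091e-02]), 'qd': array([ 9.46536587e-05,  3.11022271e-04,  2.48593514e-03, -1.53372489e-03,
        5.17810192e-04,  3.09723462e-04]), 'effort': array([-1.62738830e-03, -5.31661928e+01, -3.52920592e+01,  7.07120961e-02,
        2.12107674e-02, -3.77152594e-05]), 'eef_pos': array([206.46990112, 509.78055649, 205.45120821]), 'eef_rot': array([-0.44107421,  1.57076134,  0.74494454]), 'wrist_force': array([-0.12591045, -0.1556114 , -0.96957095]), 'moment': array([0.00085253, 0.0471683 , 0.02204836]), 'finger_gap': 94.0388595841677}
```

View pics/scene0.png

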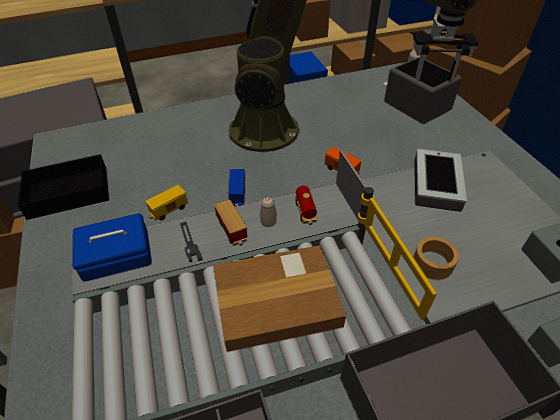

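View pics/top0.png

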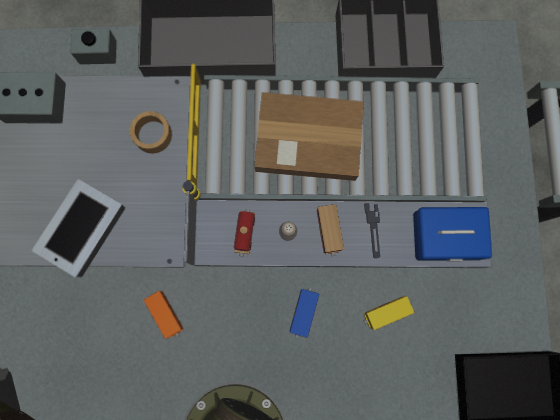

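The scene view shows the candidates for the covered car: the one with the red sides and wood roof on the ledge at (230,222), blue at (237,186), yellow at (166,203) and orange at (343,160). In the top view these are at (331,229), (305,313), (389,313) and (163,315). Only the ledge one has red sides and a wood roof. The tank car is at (306,205) in scene and (244,231) in top. I'll confirm with a crop and measure the yaws.

```bash
python3 - <<'E'
from h import *
im=cv2.imread("pics/scene0.png"); tp=cv2.imread("pics/top0.png")
a=cv2.resize(im[180:260,180:290],(550,400),interpolation=cv2.INTER_CUBIC); 
cv2.imwrite("pics/crop.png",a)
for c,n in(("top","boxcar_mid"),("top","window"),("top","scanner"),("scene","window"),("scene","scanner"),("top","shaker"),("top","wrench")):
    img,d=camera(c)
    for r in masks_of(c,n)[:4]:
        m=r["region"]; v,u=np.nonzero(m); z=d[v,u]; ok=z>0; P=pix2world(c,u[ok],v[ok],z[ok])
        zt=np.percentile(P[:,2],95)
        Q=P[P[:,2]>zt-8] if n=="boxcar_mid" else P[abs(P[:,2]-np.median(P[:,2]))<8]
        if len(Q)<20: continue
        (cx,cy),(w,h),an=cv2.minAreaRect(Q[:,:2].astype(np.float32))
        if w<h: w,h,an=h,w,an+90
        print(c,n,round(r["conf"],2),(u.mean().round(),v.mean().round()),"rect",[round(x,1) for x in(cx,cy,w,h,an)],"z",np.median(Q[:,2]).round(1),zt.round(1),"mean",Q.mean(0).round(1))
E
```

```text
top boxcar_mid 0.86 (np.float64(304.0), np.float64(313.0)) rect [294.3, -172.7, 108.1, 44.0, 162.8] z 59.8 63.8 mean [ 294.4 -172.6   60. ]
top boxcar_mid 0.77 (np.float64(388.0), np.float64(313.0)) rect [288.7, -380.0, 109.0, 44.6, 110.5] z 59.6 63.6 mean [ 288.5 -379.    59.8]
top boxcar_mid 0.56 (np.float64(330.0), np.float64(229.0)) rect [489.1, -235.2, 108.1, 45.2, 7.2] z 129.9 133.5 mean [ 488.6 -235.6  129.9]
top window 0.69 (np.float64(78.0), np.float64(229.0)) rect [507.0, 363.0, 201.4, 129.8, 148.7] z 105.8 109.8 mean [505.2 361.8 105.7]
top scanner 0.69 (np.float64(220.0), np.float64(169.0)) rect [655.5, -23.1, 1227.4, 495.9, 88.5] z 63.3 128.5 mean [644.6  21.2  63.9]
top scanner 0.64 (np.float64(78.0), np.float64(229.0)) rect [506.8, 362.9, 201.7, 130.6, 148.6] z 105.7 109.6 mean [505.5 361.7 105.6]
top scanner 0.47 (np.float64(244.0), np.float64(232.0)) rect [488.3, -34.2, 89.9, 36.4, 171.3] z 123.9 132.0 mean [487.1 -34.  123.3]
scene window 0.94 (np.float64(439.0), np.float64(180.0)) rect [505.2, 362.3, 210.2, 126.1, 148.3] z 105.9 108.4 mean [515.5 355.2 105.7]
scene window 0.42 (np.float64(277.0), np.float64(298.0)) rect [720.3, -197.6, 250.0, 191.9, 83.5] z 119.0 121.2 mean [ 728.7 -200.8  119. ]
scene scanner 0.75 (np.float64(439.0), np.float64(180.0)) rect [505.8, 361.8, 207.4, 125.2, 148.4] z 105.9 108.3 mean [514.8 355.3 105.7]
top shaker 0.64 (np.float64(287.0), np.float64(231.0)) rect [487.6, -137.2, 32.2, 30.2, 85.3] z 145.8 153.2 mean [ 486.6 -137.1  145. ]
top shaker 0.4 (np.float64(78.0), np.float64(229.0)) rect [506.6, 362.7, 201.6, 129.3, 148.9] z 105.8 109.8 mean [505.4 361.9 105.8]
top wrench 0.76 (np.float64(373.0), np.float64(228.0)) rect [489.6, -347.0, 125.7, 29.6, 4.7] z 78.5 83.7 mean [ 493.4 -345.5   78.4]
```

View pics/crop.png

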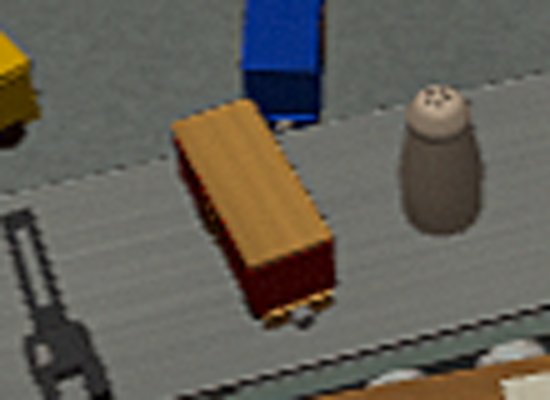

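The crop shows red sides and a flat wood roof, so this is the right car. Next I'll measure the dark glass itself and compute the tool poses.

```bash
python3 - <<'E'
from h import *
for c,box in(("top",(30,175,125,280)),("scene",(410,145,470,215))):
    img=cv2.imread(f"pics/{c}0.png"); d=np.load(f"{c}0.npy"); x0,y0,x1,y1=box
    g=cv2.cvtColor(img,cv2.COLOR_BGR2GRAY)[y0:y1,x0:x1]
    m=(g<55).astype(np.uint8); n,l,s,ce=cv2.connectedComponentsWithStats(m)
    for i in range(1,n):
        if s[i,4]<300: continue
        v,u=np.nonzero(l==i); u=u+x0;v=v+y0
        T=np.array(camera_params(c)["T"]); 
        # intersect with plane z=105
        P1=pix2world(c,u,v,np.full(len(u),1000.)); o=T[:3,3]; t=(105-o[2])/(P1[:,2]-o[2]); Q=o+(P1-o)*t[:,None]
        print(c,s[i],cv2.minAreaRect(Q[:,:2].astype(np.float32)),Q.mean(0).round(1))
s=read_state(); R=Ro.from_euler("xyz",s["eef_rot"]).as_matrix(); print(R.round(3))
E
```

```text
top [  16   18   61   69 1990] ((507.26800537109375, 363.2213134765625), (75.72732543945312, 150.37216186523438), 58.63008499145508) [507.  363.3 105. ]
top [ 48  31  46  71 341] ((472.6494140625, 302.4764404296875), (10.380176544189453, 190.1136016845703), 58.69441223144531) [472.5 302.7 105. ]
scene [  5   9  50  58 575] ((532.8285522460938, 336.94073486328125), (125.02753448486328, 214.9137420654297), 58.01560592651367) [589.8 288.9 105. ]
scene [ 16  10  32  39 993] ((505.7089538574219, 361.50653076171875), (78.12202453613281, 151.8094940185547), 59.06434631347656) [508.4 359.8 105. ]
[[-0.    -0.927  0.375]
 [-0.     0.375  0.927]
 [-1.     0.    -0.   ]]
```

Car: centre about (489, -236, 100), yaw 7.2°. Window: about (506.5, 362.5), top z about 105.5, long axis at -31.3°. First I'll lift clear of the bin and turn the jaws across the car, staying in the q6 range that also suits the end pose.

>>> {"fn": "play_rows", "kwargs": {"motion": [0, 0, 0, -0.03, 0, 0, -1, 0, 0, 0, -0.03, 0, 0, -1, -0.13, 0, 0, 0, 0, 0, -1, -0.13, 0, 0, 0, 0, 0, -1, -0.13, 0, 0, 0, 0, 0, -1, -0.12, 0, 0, 0, 0, 0, -1, 0, 0, 0, 0, 0, 0, -1], "newtons": 25}}

```text
clock: 2.7
eef_pos: [206.4, 509.7, 268.0]
eef_rot: [-1.743, 1.571, -0.028]
wrist_force: [-0.8, 0.7, -1.4]
finger_gap: 94.2
```

```bash
cat >> h.py <<'E'
def plan(tgt,jaw_deg):
    s=read_state(); R=Ro.from_euler("xyz",s["eef_rot"]).as_matrix(); 
    j=np.radians(jaw_deg); Z=np.array([np.cos(j),np.sin(j),0]); X=np.array([0,0,-1.]); Rt=np.c_[X,np.cross(Z,X),Z]
    rv=Ro.from_matrix(R.T@Rt).as_rotvec(); sh=R.T@(np.array(tgt)-s["eef_pos"])
    print("t",round(s["clock"],2),"pos",s["eef_pos"].round(1),"jaw",np.degrees(np.arctan2(R[1,2],R[0,2])).round(2),"q",s["joints"].round(2),"gap",s["finger_gap"].round(1),"F",s["wrist_force"].round(1))
    print("rotvec",rv.round(4),"shift mm (now axes)",sh.round(1),"(target axes)",(Rt.T@(np.array(tgt)-s["eef_pos"])).round(1))
E
python3 -c "
from h import *
plan([489,-236,240],97.2)"
```

```text
Traceback (most recent call last):
  File "h.py", line 16, in plan
    print("t",round(s["clock"],2),"pos",s["eef_pos"].round(1),"jaw",np.degrees(np.arctan2(R[1,2],R[0,2])).round(2),"q",s["joints"].round(2),"gap",s["finger_gap"].round(1),"F",s["wrist_force"].round(1))
                                                                                                                                                  ^^^^^^^^^^^^^^^^^^^^^
AttributeError: 'float' object has no attribute 'round'
```

```bash
sed -i 's/s\["finger_gap"\].round(1)/round(s["finger_gap"],1)/' h.py
python3 -c "
from h import *
plan([489,-236,240],97.2)"
```

```text
t 2.7 pos [206.4 509.7 268. ] jaw 98.25 q [ 1.12  0.26  1.43 -0.    1.45 -0.6 ] gap 94.2 F [-0.8  0.7 -1.4]
rotvec [ 0.0183 -0.      0.    ] shift mm (now axes) [  28.  -172.7 -778.5] (target axes) [  28.  -186.9 -775.2]
```

>>> {"fn": "play_rows", "kwargs": {"motion": [0.018, 0, 0, 0, -0.01, -0.043, -1, 0, 0, 0, 0, -0.01, -0.043, -1, 0, 0, 0, 0, -0.01, -0.043, -1, 0, 0, 0, 0, -0.01, -0.043, -1, 0, 0, 0, 0, -0.01, -0.043, -1, 0, 0, 0, 0, -0.01, -0.043, -1, 0, 0, 0, 0, -0.01, -0.043, -1, 0, 0, 0, 0, -0.01, -0.043, -1, 0, 0, 0, 0, -0.01, -0.043, -1, 0, 0, 0, 0, -0.01, -0.043, -1, 0, 0, 0, 0, -0.01, -0.043, -1, 0, 0, 0, 0, -0.01, -0.043, -1, 0, 0, 0, 0, -0.01, -0.043, -1, 0, 0, 0, 0, -0.01, -0.043, -1, 0, 0, 0, 0, -0.01, -0.043, -1, 0, 0, 0, 0, -0.01, -0.043, -1, 0, 0, 0, 0, -0.01, -0.043, -1, 0, 0, 0, 0, 0, 0, -1]}}

```text
clock: 4.5
eef_pos: [449.4, -231.3, 268.5]
eef_rot: [-1.781, 1.565, -0.157]
wrist_force: [-0.3, -0.1, -0.6]
finger_gap: 94.2
```

```bash
python3 -c "
from h import *
plan([489,-236,89],97.2)"
```

```text
t 4.5 pos [ 449.4 -231.3  268.5] jaw 93.03 q [-0.55  0.15  1.55  0.    1.43 -2.17] gap 94.2 F [-0.3 -0.1 -0.6]
rotvec [-0.0728 -0.0015  0.0059] shift mm (now axes) [179.8 -38.3  -6.6] (target axes) [179.5 -38.7  -9.7]
```

>>> {"fn": "play_rows", "kwargs": {"motion": [-0.073, 0, 0.006, 0, -0.02, -0.004, -1, 0, 0, 0, 0, -0.02, -0.004, -1, 0, 0, 0, 0, 0, 0, -1, 0, 0, 0, 0, 0, 0, -1]}}

```text
clock: 4.9
eef_pos: [490.3, -235.6, 268.1]
eef_rot: [1.817, 1.569, -2.781]
wrist_force: [-0.1, -0.8, -0.8]
finger_gap: 94.0
```

```bash
python3 - <<'E'
from h import *
plan([489,-236,89],97.2)
for c in("scene","top"):
    im,d=camera(c); cv2.imwrite(f"pics/{c}1.png",im)
    print([(round(r["conf"],2),toworld(c,r["at"]).round().tolist()) for r in place_of(c,"boxcar_mid")])
E
python3 -c "
import cv2,numpy as np
a=cv2.imread('pics/scene1.png')[130:270,150:330]
cv2.imwrite('pics/s1c.png',cv2.resize(a,(720,560)))"
```

```text
t 4.9 pos [ 490.3 -235.6  268.1] jaw 96.53 q [-0.51  0.25  1.44 -0.    1.45 -2.2 ] gap 94.0 F [-0.1 -0.8 -0.8]
rotvec [-0.0118 -0.0003 -0.0014] shift mm (now axes) [179.1   1.   -0.2] (target axes) [179.1   1.3  -0.3]
[(0.94, [289.0, -173.0, 29.0]), (0.87, [487.0, -237.0, 99.0]), (0.77, [286.0, -378.0, 30.0]), (0.73, [298.0, 167.0, 33.0])]
[(0.89, [300.0, 165.0, 29.0]), (0.65, [292.0, -378.0, 30.0]), (0.49, [488.0, -238.0, 101.0])]
```

View pics/s1c.png

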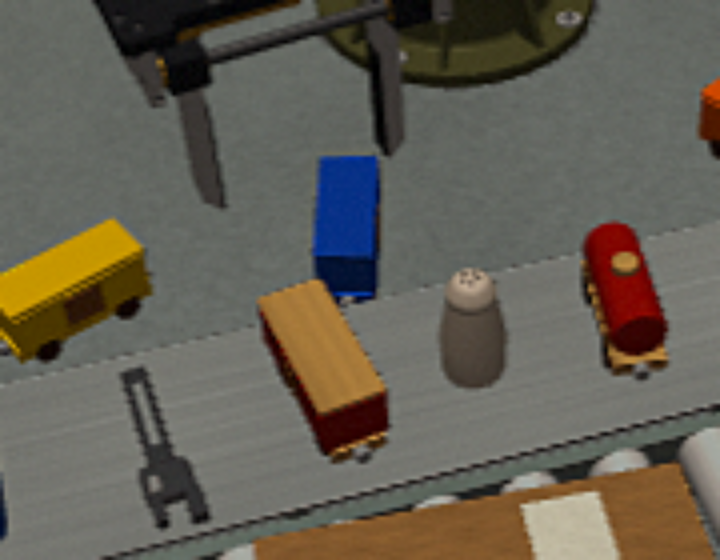

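The crop shows the fingers spread across the car, with the shaker and wrench clear on either side. Descending.

>>> {"fn": "play_rows", "kwargs": {"motion": [-0.012, 0, -0.001, 0.03, 0.001, 0, -1, 0, 0, 0, 0.035, 0, 0, -1, 0, 0, 0, 0.035, 0, 0, -1, 0, 0, 0, 0.03, 0, 0, -1, 0, 0, 0, 0.02, 0, 0, -1, 0, 0, 0, 0.015, 0, 0, -1, 0, 0, 0, 0.01, 0, 0, -1, 0, 0, 0, 0, 0, 0, -1, 0, 0, 0, 0, 0, 0, -1]}}

```text
clock: 6.0
eef_pos: [487.8, -236.2, 91.6]
eef_rot: [-2.282, 1.562, -0.589]
wrist_force: [0.1, -0.4, 0.2]
finger_gap: 94.0
```

```bash
python3 -c "
from h import *
plan([489,-236.5,89],97.2)"
```

```text
t 6.0 pos [ 487.8 -236.2   91.6] jaw 97.04 q [-0.52  0.4   1.67 -0.    1.06 -2.21] gap 94.0 F [ 0.1 -0.4  0.2]
rotvec [-0.0028 -0.0054  0.0063] shift mm (now axes) [ 2.6 -1.2 -0.4] (target axes) [ 2.6 -1.2 -0.4]
```

>>> {"fn": "play_rows", "kwargs": {"motion": [-0.003, -0.005, 0.006, 0.002, -0.001, 0, 0, 0, 0, 0, 0, 0, 0, 0, 0, 0, 0, 0, 0, 0, 0.4, 0, 0, 0, 0, 0, 0, 0.6, 0, 0, 0, 0, 0, 0, 1, 0, 0, 0, 0, 0, 0, 1, 0, 0, 0, 0, 0, 0, 1, 0, 0, 0, 0, 0, 0, 1, 0, 0, 0, 0, 0, 0, 1, 0, 0, 0, 0, 0, 0, 1], "newtons": 25}}

```text
clock: 7.0
eef_pos: [490.0, -236.8, 92.4]
eef_rot: [-2.249, 1.566, -0.552]
wrist_force: [0.3, -1.0, 0.0]
finger_gap: 43.9
```

```bash
python3 -c "
from h import *
plan([489,-236.5,255],97.2)"
```

```text
t 7.0 pos [ 490.  -236.8   92.4] jaw 97.21 q [-0.52  0.4   1.66 -0.    1.07 -2.21] gap 43.9 F [ 0.3 -1.   0. ]
rotvec [ 0.0002 -0.0029  0.0036] shift mm (now axes) [-162.6    0.4   -0. ] (target axes) [-162.6    1.     0.4]
```

The gap is 43.9 mm, which matches the car's width. Lifting.

>>> {"fn": "play_rows", "kwargs": {"motion": [0, 0, 0, -0.01, 0, 0, 1, 0, 0, 0, -0.02, 0, 0, 1, 0, 0, 0, -0.025, 0, 0, 1, 0, 0, 0, -0.03, 0, 0, 1, 0, 0, 0, -0.03, 0, 0, 1, 0, 0, 0, -0.025, 0, 0, 1, 0, 0, 0, -0.02, 0, 0, 1, 0, 0, 0, -0.01, 0, 0, 1, 0, 0, 0, 0, 0, 0, 1, 0, 0, 0, 0, 0, 0, 1]}}

```text
clock: 8.0
eef_pos: [487.9, -235.5, 272.5]
eef_rot: [-2.239, 1.568, -0.542]
wrist_force: [0.3, -0.4, -1.4]
finger_gap: 43.9
```

```bash
python3 - <<'E'
from h import *
plan([500,100,260],97.2)
for c in("scene","top"):
    im,d=camera(c); cv2.imwrite(f"pics/{c}2.png",im)
    print([(round(r["conf"],2),toworld(c,r["at"]).round().tolist()) for r in place_of(c,"boxcar_mid")])
E
```

```text
t 8.0 pos [ 487.9 -235.5  272.5] jaw 97.22 q [-0.52  0.24  1.45 -0.    1.46 -2.21] gap 43.9 F [ 0.3 -0.4 -1.4]
rotvec [ 0.0004 -0.0017  0.0021] shift mm (now axes) [ 12.  -54.1 331.3] (target axes) [ 12.5 -54.  331.3]
[(0.86, [291.0, -175.0, 29.0]), (0.76, [296.0, 167.0, 33.0]), (0.65, [484.0, -236.0, 278.0]), (0.65, [285.0, -376.0, 33.0])]
[(0.89, [297.0, 166.0, 29.0]), (0.76, [290.0, -380.0, 33.0])]
```

View pics/scene2.png

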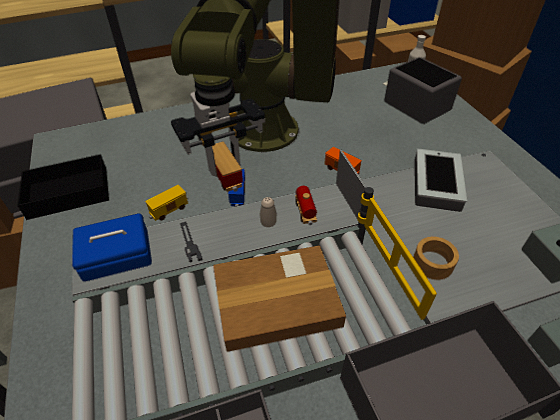

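The picture shows the car held level in the fingers at about (228,163), with the other things undisturbed. Crossing over the plate at this height; the wheels are at about z 250.

>>> {"fn": "play_rows", "kwargs": {"motion": [0, 0, 0, 0, -0.002, 0.015, 1, 0, 0, 0, 0, -0.005, 0.03, 1, 0, 0, 0, 0, -0.005, 0.03, 1, 0, 0, 0, 0, -0.005, 0.03, 1, 0, 0, 0, 0, -0.005, 0.03, 1, 0, 0, 0, 0, -0.005, 0.03, 1, 0, 0, 0, 0, -0.005, 0.03, 1, 0, 0, 0, 0, -0.005, 0.03, 1, 0, 0, 0, 0, -0.005, 0.03, 1, 0, 0, 0, 0, -0.005, 0.03, 1, 0, 0, 0, 0, -0.005, 0.03, 1, 0, 0, 0, 0, -0.005, 0.03, 1, 0, 0, 0, 0, -0.002, 0.015, 1, 0, 0, 0, 0, 0, 0, 1]}}

```text
clock: 9.6
eef_pos: [494.5, 153.6, 266.0]
eef_rot: [1.187, 1.562, 2.886]
wrist_force: [0.3, -0.2, -1.3]
finger_gap: 43.9
```

```bash
python3 - <<'E'
from h import *
plan([506.5,362.5,270],58.7)
E
```

```text
t 9.6 pos [494.5 153.6 266. ] jaw 97.31 q [ 0.23  0.19  1.52  0.    1.44 -1.47] gap 43.9 F [ 0.3 -0.2 -1.3]
rotvec [ 6.739e-01  4.000e-04 -9.000e-03] shift mm (now axes) [ -3.7 -38.4 205.7] (target axes) [ -4.   98.3 184.7]
```

>>> {"fn": "play_rows", "kwargs": {"motion": [0, 0, 0, 0, -0.005, 0.02, 1, 0.05, 0, 0, 0, 0, 0, 1, 0.1, 0, -0.004, 0, 0, 0, 1, 0.1, 0, -0.005, 0, 0, 0, 1, 0.1, 0, 0, 0, 0, 0, 1, 0.1, 0, 0, 0, 0, 0, 1, 0.1, 0, 0, 0, 0, 0, 1, 0.08, 0, 0, 0, 0, 0, 1, 0.04, 0, 0, 0, 0, 0, 1, 0, 0, 0, 0, 0, 0, 1, 0, 0, 0, 0, 0, 0, 1]}}

```text
clock: 10.7
eef_pos: [492.7, 171.4, 263.1]
eef_rot: [2.208, 1.566, -3.075]
wrist_force: [0.5, 0.1, -0.7]
finger_gap: 43.6
```

```bash
python3 - <<'E'
from h import *
plan([506.5,362.5,270],58.7)
E
```

```text
t 10.7 pos [492.7 171.4 263.1] jaw 57.32 q [ 0.26  0.2   1.51  0.    1.43 -0.74] gap 43.6 F [ 0.5  0.1 -0.7]
rotvec [-0.0242 -0.0027 -0.0037] shift mm (now axes) [ -7.   91.6 168.2] (target axes) [ -6.9  87.5 170.4]
```

>>> {"fn": "play_rows", "kwargs": {"motion": [-0.024, -0.003, -0.004, -0.001, 0.007, 0.013, 1, 0, 0, 0, 0, 0.013, 0.026, 1, 0, 0, 0, 0, 0.013, 0.026, 1, 0, 0, 0, 0, 0.013, 0.026, 1, 0, 0, 0, 0, 0.013, 0.026, 1, 0, 0, 0, 0, 0.013, 0.025, 1, 0, 0, 0, 0, 0.007, 0.013, 1, 0, 0, 0, 0, 0, 0, 1, 0, 0, 0, 0, 0, 0, 1]}}

```text
clock: 11.6
eef_pos: [503.6, 357.0, 263.4]
eef_rot: [-0.633, 1.569, 0.41]
wrist_force: [0.5, -0.2, -1.3]
finger_gap: 43.3
```

```bash
cat > look.py <<'E'
from h import *
import sys
k=sys.argv[1]; plan([506.5,362.5,148],58.7)
for c in("scene","top"):
    im,d=camera(c); cv2.imwrite(f"pics/{c}{k}.png",im)
    print(c,[(round(r["conf"],2),toworld(c,r["at"]).round().tolist()) for r in place_of(c,"boxcar_mid")])
    for r in masks_of(c,"boxcar_mid"):
        v,u=np.nonzero(r["region"]); z=d[v,u]; ok=z>0; P=pix2world(c,u[ok],v[ok],z[ok])
        if np.median(P[:,1])<230: continue
        H=P[:,2]; zt=np.percentile(H,90); Q=P[abs(H-zt)<6]
        print(c,len(P),"z pct",np.percentile(H,[2,50,90,98]).round(1),"roof",cv2.minAreaRect(Q[:,:2].astype(np.float32)))
E
python3 look.py 3
```

```text
t 11.6 pos [503.6 357.  263.4] jaw 59.71 q [ 0.56  0.42  1.23 -0.    1.49 -0.48] gap 43.3 F [ 0.5 -0.2 -1.3]
rotvec [0.0176 0.0013 0.0009] shift mm (now axes) [115.4   0.3   6.1] (target axes) [115.4   0.3   6.2]
scene [(0.96, [298.0, 165.0, 35.0]), (0.73, [503.0, 357.0, 268.0]), (0.69, [285.0, -378.0, 29.0])]
scene 769 z pct [250.9 298.6 302.2 303.3] roof ((503.32501220703125, 359.5829772949219), (44.4294319152832, 109.9749755859375), 57.2893180847168)
top [(0.95, [296.0, -175.0, 28.0]), (0.95, [291.0, -375.0, 29.0]), (0.71, [502.0, 355.0, 275.0]), (0.56, [298.0, 168.0, 28.0])]
top 328 z pct [253.8 300.8 303.9 305.6] roof ((539.7221069335938, 336.71685791015625), (44.53916931152344, 22.65861701965332), 61.40093994140625)
```

The car is level over the scanner, with roof z about 300 and its mid about 7 mm above the TCP. Lowering most of the way.

>>> {"fn": "play_rows", "kwargs": {"motion": [0.01, 0, 0, 0.005, 0, 0.003, 1, 0.007, 0, 0, 0.01, 0, 0.003, 1, 0, 0, 0, 0.015, 0, 0, 1, 0, 0, 0, 0.015, 0, 0, 1, 0, 0, 0, 0.015, 0, 0, 1, 0, 0, 0, 0.01, 0, 0, 1, 0, 0, 0, 0.01, 0, 0, 1, 0, 0, 0, 0.005, 0, 0, 1, 0, 0, 0, 0, 0, 0, 1, 0, 0, 0, 0, 0, 0, 1]}}

```text
clock: 12.9
eef_pos: [508.1, 361.0, 171.8]
eef_rot: [-0.63, 1.569, 0.387]
wrist_force: [-0.3, 0.4, -0.8]
finger_gap: 44.0
```

```bash
python3 look.py 4
```

```text
t 12.9 pos [508.1 361.  171.8] jaw 58.3 q [ 0.56  0.49  1.34 -0.    1.31 -0.46] gap 44.0 F [-0.3  0.4 -0.8]
rotvec [-0.0071  0.0012  0.0009] shift mm (now axes) [23.8  2.2  0.4] (target axes) [23.8  2.2  0.4]
scene [(0.9, [298.0, 165.0, 35.0]), (0.82, [284.0, -377.0, 29.0]), (0.66, [290.0, -176.0, 29.0]), (0.65, [508.0, 362.0, 179.0])]
scene 717 z pct [158.8 207.1 210.1 211.5] roof ((505.35821533203125, 361.8934326171875), (47.32855224609375, 112.00736236572266), 58.66447448730469)
top [(0.89, [291.0, -382.0, 30.0]), (0.84, [507.0, 362.0, 180.0]), (0.65, [298.0, -174.0, 28.0]), (0.61, [301.0, 166.0, 27.0]), (0.51, [488.0, -132.0, 68.0])]
top 266 z pct [108.6 208.  212.  213.7] roof ((543.2056274414062, 339.683837890625), (40.942291259765625, 20.25738525390625), 57.593685150146484)
```

>>> {"fn": "play_rows", "kwargs": {"motion": [-0.007, 0, 0, 0.005, 0.001, 0, 1, 0, 0, 0, 0.006, 0, 0, 1, 0, 0, 0, 0.005, 0, 0, 1, 0, 0, 0, 0.003, 0, 0, 1, 0, 0, 0, 0, 0, 0, 1, 0, 0, 0, 0, 0, 0, 1, 0, 0, 0, 0, 0, 0, 1]}}

```text
clock: 13.9
eef_pos: [507.0, 361.5, 150.9]
eef_rot: [-0.664, 1.57, 0.361]
wrist_force: [0.2, -0.3, -1.5]
finger_gap: 43.4
```

```bash
python3 look.py 5; python3 - <<'E'
from h import *
for n in("tankcar_mid","shaker","wrench","lunchbox","carton_big","tape","gate_top"):
    print(n,[(round(r["conf"],2),toworld("top",r["at"]).round().tolist()) for r in place_of("top",n)[:2]])
a=cv2.imread('pics/scene5.png')[90:300,330:560]
cv2.imwrite('pics/s5c.png',cv2.resize(a,(657,600)))
E
```

```text
t 13.9 pos [507.  361.5 150.9] jaw 58.74 q [ 0.56  0.51  1.36 -0.    1.27 -0.46] gap 43.4 F [ 0.2 -0.3 -1.5]
rotvec [0.0006 0.0009 0.0007] shift mm (now axes) [2.9 1.  0.5] (target axes) [2.9 1.  0.5]
scene [(0.89, [503.0, 361.0, 160.0]), (0.89, [290.0, -174.0, 27.0]), (0.8, [287.0, -379.0, 30.0]), (0.66, [296.0, 163.0, 33.0])]
scene 674 z pct [140.3 186.8 190.2 191.3] roof ((506.7597351074219, 361.8495178222656), (45.18244552612305, 110.26622772216797), 58.09513854980469)
top [(0.69, [293.0, -379.0, 30.0]), (0.65, [295.0, -172.0, 28.0]), (0.6, [302.0, 168.0, 27.0]), (0.57, [506.0, 363.0, 161.0])]
top 313 z pct [106.3 187.3 191.6 194. ] roof ((540.8159790039062, 342.0419921875), (43.506595611572266, 25.57308578491211), 62.63945388793945)
tankcar_mid [(0.74, [489.0, -33.0, 103.0])]
shaker [(0.54, [486.0, -135.0, 67.0])]
wrench [(0.67, [484.0, -348.0, 71.0])]
lunchbox [(0.74, [476.0, -526.0, 69.0])]
carton_big [(0.56, [723.0, -194.0, 68.0]), (0.39, [496.0, 90.0, 190.0])]
tape [(0.75, [742.0, 196.0, 62.0])]
gate_top [(0.94, [739.0, 83.0, 183.0])]
```

View pics/s5c.png

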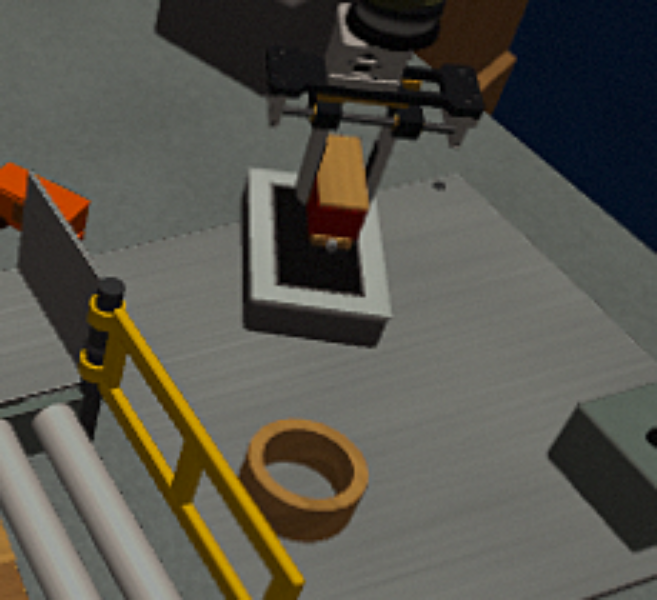

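View pics/top5.png

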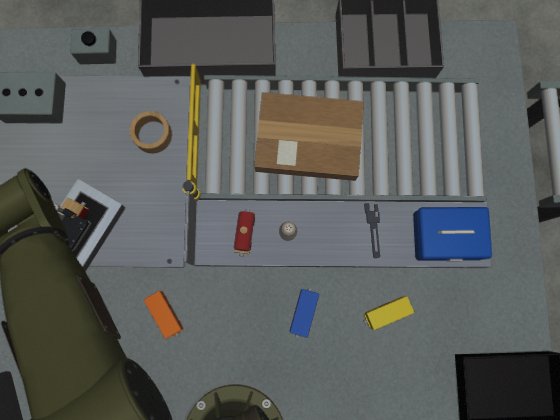

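The pictures show the car held lengthwise over the glass (crop about (340,200)), clear of the scanner. The gate is shut and nothing else has moved. Roof z is about 188, so the wheels are roughly 22 mm above the glass. I'll let it settle and hand in.

>>> {"fn": "play_rows", "kwargs": {"motion": [0, 0, 0, 0, 0, 0, 1, 0, 0, 0, 0, 0, 0, 1, 0, 0, 0, 0, 0, 0, 1]}}

```text
clock: 14.85
eef_pos: [507.0, 361.5, 150.8]
eef_rot: [-0.685, 1.57, 0.34]
wrist_force: [0.0, -0.8, -1.2]
finger_gap: 43.8
```

```bash
python3 -c "
from h import *
plan([506.5,362.5,150],58.7); print(read_state()['qd'].round(4)); print(sign_off())"
```

```text
t 14.85 pos [507.  361.5 150.8] jaw 58.73 q [ 0.56  0.51  1.36 -0.    1.27 -0.46] gap 43.8 F [ 0.  -0.8 -1.2]
rotvec [0.0006 0.0009 0.0007] shift mm (now axes) [0.8 1.  0.6] (target axes) [0.8 1.  0.6]
[ 0.001   0.0009 -0.0011  0.0012 -0.0008  0.0011]
the job is handed in; nothing more can be done
None
```

I picked up the red covered car with the wood roof and carried it over the end plate with its wheels at about z 240 mm. I handed it in at 14.85 s, still held over the scanner window.

**Last checks:**
- **Centring:** the roof centre is at about (506.8, 361.8) and the window centre at about (506.5, 362.5), so the car is within 1 to 4 mm depending on which reading is used.
- **Heading:** the jaws are within about 0.1° of the heading I measured for the window. The scene camera's roof outline put the car within about 0.6°.
- **Height:** the wheels are roughly 22 mm above the glass, going by the roof depth; the detector gave about 2 to 3 mm higher.
- **Grip:** the fingers are stopped on the car with a 43.8 mm gap, and the arm is at rest.
- **Other things:** a repeat detection put the tank car, shaker, wrench, lunchbox, carton, tape and gate within about 4 mm of where they started, which is the detector's own accuracy.

**Disagreement:** the top camera's roof outline was cut off by the arm, so I did not use it for centring. Its place reading of (506, 363) agreed with the scene camera's roof outline. The scene camera's own place reading was (503, 361).

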